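# Aim the inspection mirror at the hidden mark and hold it

## Task

The inspection camera can see the orange mark on the small holder only by way of the mirror; its green aiming beam shows where it is looking. First push the mirror's carriage along its rails until it is fully home against the red stop, then turn the mirror by its blue knob until the reflected beam's bright spot lies well on the orange mark. The mirror springs back when let go, so finish still holding the knob there, with the spot steady on the mark; do not shift the mark's holder, the dish, the vial or the tip box.

Things in the scene. Friction and masses are not known exactly. Their poses are not given: they have to be found in the camera images.
- stand: White base plate fixed to the bench, 350 x 250 x 12 mm. Origin on the bench under the mirror's axle when the carriage is home; x is the way the carriage slides home (red stop, 38 mm tall, at +x), z up; yaw varies. The camera is beyond the stop on +x, looking back along -x; the mark's holder is at 40 to 125 degrees from x (anticlockwise, about the axle) on a curved track of 130 mm radius.
- carriage (a joint): Travel of the aluminium mirror carriage (70 x 60 mm) along the stand's x axis, m. Starts between 0 and 0.03; 0.07 is fully home, where it meets a rigid stop. It slides with about 4 N of friction and stays where it is left.
- mirror (a joint): Turn of mirror and knob about the upright axle, rad; 0 at rest, growing anticlockwise from above, hard stop at 1.5. A spring turns it back to 0 (0.02 N m at 0, about 0.08 at 1.4 rad). At value q the mirror's face looks at -15 degrees + q from the stand's x axis. The plate is 56 mm wide, its top edge 93 mm above the bench.
- knob: Blue bar knob on top of the mirror, turning with it: 12 mm thick along its own x, 50 mm long along its y, 34 mm tall. Origin at the bar's centre, on the axle, 124 mm above the bench. Its x axis is the way the mirror's face looks (white tick on top at that side). Can be gripped from above across the 12 mm and turned about the vertical.
- lens (a point): Centre of the camera's lens, 120 mm from the axle of the seated mirror along the stand's x, 68 mm above the bench; the camera is a grey box 91 mm tall with a black lens. Its beam, a thin green line, runs to the axle wherever the carriage is.
- mark (a point): Centre of the orange mark, a 28 mm disc on a white upright holder (96 mm tall, top edge orange too), facing the axle of the seated mirror from 128 mm, 68 mm above the bench. The camera sees it when the mirror is home and its face looks along the bisector of the directions from the axle to the lens and to the mark. The holder must not be shifted.
- dish: Bystander: closed clear culture dish, 63 mm across, 15 mm tall, origin at the centre of its underside. Leave alone.
- vial: Bystander: amber glass vial, 32 mm across, 65 mm tall, origin at the centre of its underside. Leave alone.
- tipbox: Bystander: orange box with green lid, 72 x 52 x 43 mm, origin at the centre of its underside. Leave alone.
- spot (a point): Bright green spot (8 mm) at the end of the reflected beam, 128 mm from the mirror's axle, 68 mm above the bench; it cannot be touched. It circles the axle twice as far as the mirror turns, the same way round. With the mirror home and rightly turned it coincides with the mark's centre.

How it is judged:
On the way, in this order (a step that is already met when the one before it is completed fails the run):
1. the mirror carriage is fully home against its stop (value of joint carriage above 0.066 m), for 0.2 s.
2. the carriage home, the beam's spot lies on the orange mark (value of joint carriage above 0.065 m and horizontal distance between spot and mark below 0.012 m), for 0.3 s.
At the end, for the whole second after the job is handed in: Carriage within 5 mm of its stop; the beam's spot within 12 mm of the mark's centre; mirror slower than 0.1 rad/s; fingers bear on the knob with over 0.3 N; mark within 6 mm, and dish, vial and tip box within 20 mm, of where they began (all of step 2 and velocity of joint mirror between -0.1 and 0.1 rad/s and contact force between the fingers and knob above 0.3 N and distance of mark from where it was at the start of the episode below 0.006 m and distance of each of dish, vial, tipbox from where it was at the start of the episode below 0.02 m); the arm keeps its last pose, push and grip.
It fails at once if the mark's holder was shifted (distance of mark from where it was at the start of the episode above 0.01 m).
It fails at once if a bystander was disturbed (distance of any of dish, vial, tipbox from where it was at the start of the episode above 0.03 m).
It also fails if it takes over 35 s, if anything falls off the work surface, if the arm or the gripper's body presses on something with over 40 N, if the wrist force passes 120 N, or if a joint passes its speed limit or range.

## Robot

A 7-joint arm with a two-finger parallel gripper is mounted at the origin on the work surface. World frame = base frame: x ahead of the robot, y to its left, z up, the work surface at z = 0. Lengths are in m, angles in rad, forces in N, time in s.
With the tool pointing down it reaches from about 0.425 to 0.95 m from the base axis. Payload 4.7 kg.
Tool frame: the origin (TCP) lies between the finger pads; the fingertips stand 25 mm ahead of it and the grasp point (between the pads) lies 6 mm ahead of it; z points along the fingers, y is the line along which they close (so a half turn about z gives the same grasp; the last joint's range is limited). The gripper opens to 85 mm and grips with 20 to 120 N. Pads are 22 mm wide; open, the fingers measure 114 mm over their backs; the gripper's body (76 mm by 85 mm) begins 54 mm behind the grasp point. The pads swing forward as they close: fully open they stand 13 mm farther back than shut.
Start: joints at [-1.184, 0.469, -0.049, 1.532, 0.024, 1.141, -0.082], TCP at [0.273, 0.618, 0.256] pointing down, gripper open.
Joint ranges: [-2.59, 2.59], [-0.33, 1.99], [-1.39, 1.29], [0.1, 2.45], [-1.04, 4.18], [0.21, 1.99], [-2.66, 2.66]. Speed limits (rad/s): [2.57, 2.57, 3.14, 3.14, 3.14, 3.14, 3.14].

## Interface

Orientations are given as a 3x3 rotation matrix whose columns are the frame's x, y, z axes.
In Python, from rig import * gives the robot as it stands. Calls block until the motion is done:
- movep(position, orientation): joint-space move of the TCP to a pose.
- move_l(position, attitude=None, feed=0.15, until_force=None): straight line of the TCP; attitude=None keeps the orientation; feed is the mean speed in m/s. With until_force (N) it stops when the force on the tool has changed by that much, and returns True; else False.
- move_joints(angles): joint-space move.
- command_gripper(opening, newtons=None): finger opening in m; newtons is the grip in N (None keeps the last); returns when the fingers have stopped.
- sleep(seconds).
- inverse_kinematics(position, orientation): joint angles nearest the present ones, or None.
- sense(): the state.
- camera(name): name is "scene" or "top"; returns (picture, depth): 420x560x3 uint8, red, green, blue; 420x560 float32, m along the optical axis (not along the pixel's ray), 0 where there is no reading.
- camera_params(name): a dict with "K" (3x3 intrinsics, pixels), "position" and "rotation" of the camera in the world. Camera axes: x right, y down, z forward; pixel columns grow to the right and rows downward; lengths in m; the calibration is good to about 2 mm. A picture is of the moment at which its call begins. camera_params takes no time and is no camera call.
A pose or a line that the arm cannot do raises Unreachable and nothing moves.
- finish_job(): hands the job in; it is judged then, once.
The state is a dict: "time_s": time; "joint_pos": joint angles; "qd": joint speeds; "joint_efforts": joint torques, N m; "position": TCP position; "tcp_rot": TCP orientation; "wrist_force": force on the tool from outside, world axes, zero at the start; "ft_torque": the same for the moment, N m; "finger_gap": finger opening in m; "gripper_force": force on a finger pad.
Only numpy, scipy, OpenCV 4.12 (cv2) and the standard library are available. Lean on these libraries where they do the work, as an engineer would, in place of code of your own. Each camera call takes 0.05 s, during which the arm holds its last target. There are 200 camera calls.

## Working session

There is one attempt and no reset: what is moved stays moved. The work goes in short steps, each a Python script; the robot and the scene stay as the last script left them, time stands still between calls to the robot, and variables do not carry over. Pictures are saved under pics/ and viewed, at most 10 in all, crops included, and the job is handed in when it is done.

```bash
mkdir -p pics; ls
python3 - <<'E'
from rig import *
import cv2,numpy as np
for n in("scene","top"):
    p,d=camera(n); cv2.imwrite(f"pics/{n}0.png",p[:,:,::-1]); np.savez(f"{n}0.npz",p=p,d=d)
    c=camera_params(n); print(n,np.round(c["K"],1).tolist(),np.round(c["position"],4),np.round(c["rotation"],4).tolist())
s=sense();print(s["time_s"],s["tcp_rot"],s["position"])
E
```

```text
pics
scene [[394.4, 0.0, 278.6], [0.0, 394.4, 210.1], [0.0, 0.0, 1.0]] [ 0.8513 -0.3678  0.5892] [[0.8628, 0.3927, -0.3185], [0.5055, -0.6567, 0.5597], [0.0106, -0.6439, -0.7651]]
top [[411.8, 0.0, 280.7], [0.0, 411.8, 211.0], [0.0, 0.0, 1.0]] [ 0.5651 -0.0175  0.7317] [[-0.0122, -0.9978, 0.0649], [-0.9999, 0.0119, -0.0049], [0.0041, -0.065, -0.9979]]
0.1 [[-9.14825021e-01  4.03849904e-01 -6.60585600e-04]
 [ 4.03850442e-01  9.14823628e-01 -1.59713475e-03]
 [-4.06834004e-05 -1.72787662e-03 -9.99998506e-01]] [0.27243201 0.61705693 0.25538762]
```

View pics/top0.png

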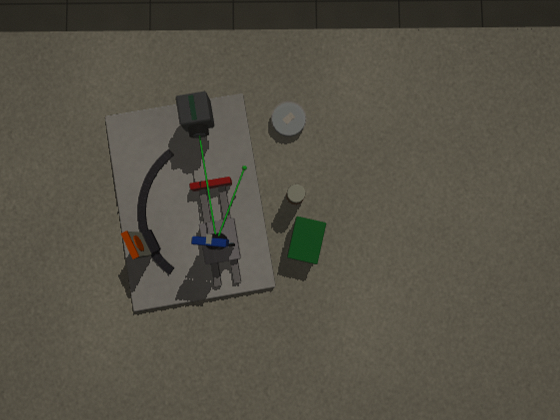

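View pics/scene0.png

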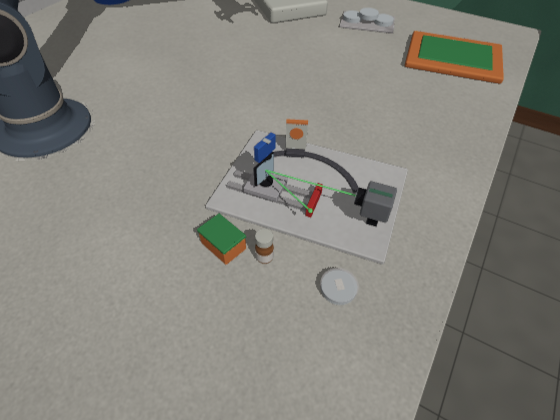

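The top view shows the stand (corners ~(107,114), (243,95), (274,289), (134,311)), the knob at (210,241), the mark's holder at (132,243), the spot at (244,168) and the red stop at (211,184). The scene view shows the orange disc at (296,133). Next I'll measure using depth and colour.

```bash
cat > h.py <<'E'
import numpy as np,cv2
from rig import *
def cloud(n,d):
    c=camera_params(n);K=np.array(c["K"]);v,u=np.mgrid[:420,:560]
    P=np.stack([(u-K[0,2])/K[0,0]*d,(v-K[1,2])/K[1,1]*d,d],-1)
    return P@np.array(c["rotation"]).T+np.array(c["position"])
def ray(n,uv,z):
    c=camera_params(n);K=np.array(c["K"]);r=np.array(c["rotation"])@np.linalg.solve(K,[uv[0],uv[1],1.]);o=np.array(c["position"])
    return o+r*(z-o[2])/r[2]
def hsv(p): return cv2.cvtColor(np.ascontiguousarray(p),cv2.COLOR_RGB2HSV)
def rng(p,h0,h1,s=120,v=60): return cv2.inRange(hsv(p),(h0,s,v),(h1,255,255))>0
def rect(Q):  # min-area rectangle in mm: centre, sides, angle of long side
    c,(w,h),a=cv2.minAreaRect((Q[:,:2]*1000).astype(np.float32))
    return np.round(c,1),round(w,1),round(h,1),round(a if w>h else a+90,1)
def blobs(m,k=6):
    n,l,s,c=cv2.connectedComponentsWithStats(m.astype(np.uint8))
    return [(l==i,c[i],s[i,4]) for i in range(1,n) if s[i,4]>=k]
E
python3 - <<'E'
from h import *
for n in("scene","top"):
    f=np.load(n+"0.npz");p,d=f["p"],f["d"];W=cloud(n,d)
    for nm,m in(("blue",rng(p,105,125,120,50)),("orange",rng(p,5,16,150,90)),("red",(rng(p,0,3,150,60)|rng(p,176,180,150,60))),("green",rng(p,55,70,150,120))):
        for b,c,s in blobs(m):
            Q=W[b&(d>0)]
            if len(Q): print(n,nm,np.round(c,1),s,np.round(np.median(Q,0),4),"zmax",Q[:,2].max().round(4))
            if nm=="blue" and len(Q)>20:
                T=Q[Q[:,2]>.135];print("  top",len(T),rect(T) if len(T)>4 else "")
    # plate
    m=(abs(W[...,2]-.012)<.004)&(hsv(p)[...,1]<40)
    m=cv2.morphologyEx(m.astype(np.uint8),cv2.MORPH_OPEN,np.ones((3,3)))
    b=max(blobs(m),key=lambda x:x[2]);print(n,"plate",rect(W[b[0]]))
for uv in((107,114),(243,95),(274,289),(134,311)): print(ray("top",uv,.012).round(4))
print("lens~",ray("top",(199,137),.068).round(4),"axle beam",ray("top",(217,238),.068).round(4))
E
```

```text
scene blue [110.5   1.4] 114 [-0.3576  0.5652  0.0082] zmax 0.018
  top 0 
scene blue [264.2 148.2] 357 [0.5668 0.0767 0.1292] zmax 0.143
  top 135 (array([563.3,  84.5]), 51.1, 11.8, 83.5)
scene orange [455.   61.1] 1728 [0.7656 0.7456 0.0198] zmax 0.0252
scene orange [297.3 121.4] 71 [0.561  0.2143 0.0961] zmax 0.0975
scene orange [296.1 133.2] 102 [0.5617 0.2091 0.0699] zmax 0.0831
scene orange [224.8 250. ] 389 [ 0.592  -0.0823  0.0216] zmax 0.0387
scene orange [265.2 250.8] 75 [ 0.6483 -0.0547  0.0381] zmax 0.0456
scene red [314.6 197.2] 175 [0.6633 0.0992 0.0375] zmax 0.0402
scene red [308.1 213.3] 27 [0.6668 0.0668 0.0231] zmax 0.0349
scene plate (array([634.5, 141.8]), 349.8, 252.7, 9.4)
top blue [209.3 241.1] 240 [0.5616 0.0788 0.1399] zmax 0.1438
  top 237 (array([561.8,  83.5]), 48.5, 11.8, 84.2)
top orange [129.2 244.6] 201 [0.5569 0.2134 0.095 ] zmax 0.0976
top orange [134.9 241.3] 21 [0.5628 0.2099 0.0794] zmax 0.0834
top red [219.3 181.1] 142 [0.6625 0.0832 0.037 ] zmax 0.0399
top red [197.4 184.7] 99 [0.6563 0.1208 0.0368] zmax 0.0397
top green [202.  153.5] 6 [0.7037 0.1062 0.0685] zmax 0.0706
top green [210.4 206.1] 12 [0.6169 0.093  0.0685] zmax 0.0711
top green [212.5 218.5] 12 [0.5974 0.0894 0.0686] zmax 0.0696
top plate (array([633.7, 141. ]), 349.1, 249.9, 9.1)
[0.7882 0.2853 0.012 ]
[0.82   0.0437 0.012 ]
[ 0.4768 -0.0077  0.012 ]
[0.4424 0.2337 0.012 ]
lens~ [0.7309 0.1112 0.068 ] axle beam [0.566  0.0822 0.068 ]
```

```bash
cat >> h.py <<'E'
YAW=np.radians(9.2)
def R(a): c,s=np.cos(a),np.sin(a); return np.array([[-s,c,0],[c,s,0],[0,0,-1.]])
XH=np.array([np.cos(YAW),np.sin(YAW),0])
E
python3 - <<'E'
from h import *
knob=np.array([.5625,.084,.131]); home=knob+.05*XH
for off in(0,180):
    for pos,a in((knob,-5.8),(home,-5.8),(home,30),(home,61),(home,75)):
        q=inverse_kinematics(pos,R(np.radians(a+off))); print(off,a,None if q is None else np.round(q,2))
E
```

```text
0 -5.8 [-0.55  0.46  0.43  1.93 -0.26  0.8  -0.08]
0 -5.8 [-0.54  0.54  0.45  1.81 -0.3   0.86 -0.05]
0 30 [-0.46  0.52  0.34  1.81 -0.22  0.85  0.5 ]
0 61 [-0.39  0.51  0.24  1.8  -0.16  0.84  0.99]
0 75 [-0.36  0.51  0.2   1.8  -0.13  0.84  1.21]
180 -5.8 [ 0.58  0.76 -1.18  1.87  0.81  1.09  2.12]
180 -5.8 [ 0.54  0.84 -1.18  1.75  0.85  1.16  2.14]
180 30 [-0.93  0.78  1.11  1.83 -0.81  1.06 -2.12]
180 61 [-0.93  0.78  1.11  1.83 -0.81  1.06 -1.58]
180 75 [-0.68  0.58  0.64  1.82 -0.44  0.89 -1.66]
```

Offset 0 is comfortable throughout. Grip and push.

Run:
```python
from h import *
a=np.radians(-5.8); knob=np.array([.5625,.084,.131])
movep(knob+[0,0,.08],R(a)); command_gripper(.05)
move_l(knob,feed=.08); s=sense(); print(s["time_s"],s["position"],s["wrist_force"])
command_gripper(0,40); s=sense(); print(s["time_s"],s["finger_gap"],s["gripper_force"],s["wrist_force"].round(1) if hasattr(s["wrist_force"],'round') else s["wrist_force"])
hit=move_l(knob+.062*XH,feed=.03,until_force=18); s=sense(); print(hit,s["time_s"],s["position"],s["wrist_force"])
p,d=camera("top");cv2.imwrite("pics/top1.png",p[:,:,::-1])
```

```text
3.875 [0.56292087 0.08403853 0.13152198] [-0.38548844  1.07188012 -0.36643705]
4.3 0.011223093042793425 43.45251493576313 [-1.7  1.   7.4]
True 6.0417 [0.61630626 0.09275719 0.13252154] [-4.04264078 -0.33779803  5.83576711]
```

View pics/top1.png

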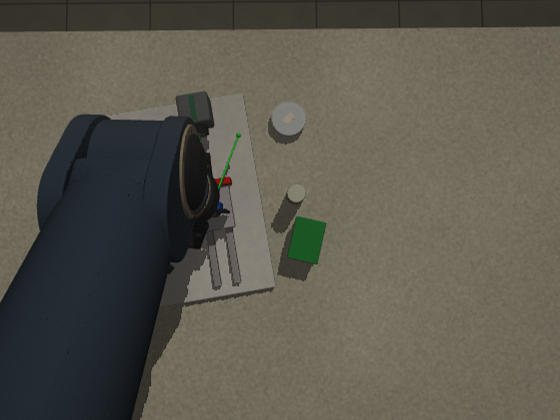

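The view shows the arm hiding the mark, with the spot at (239,135) as expected for q≈0. The axle-to-mark distance is now 128.8 mm and the lens is about 117 mm away, so the carriage is about home. I'll confirm with one more firm push, then turn.

Run:
```python
from h import *
a=np.radians(-5.8); p0=np.array(sense()["position"])
hit=move_l(p0+.004*XH,R(a),feed=.02,until_force=15); s=sense(); print(hit,s["time_s"],np.round(s["position"],4),np.round(s["wrist_force"],1))
sleep(.3)
p=np.array(s["position"]);p[2]=.132
for t in np.linspace(-5.8,62,11)[1:]: movep(p,R(np.radians(t)))
sleep(.3)
s=sense(); print(s["time_s"],np.round(s["position"],4),np.round(s["wrist_force"],1),s["gripper_force"],np.round(s["tcp_rot"],3)[:,1])
q,d=camera("scene");cv2.imwrite("pics/scene2.png",cv2.resize(q[90:280,180:430,::-1],None,fx=3,fy=3)); W=cloud("scene",d)
for b,c,n in blobs(rng(q,45,75,120,100),4): print("green",c.round(1),n,ray("scene",c,.068).round(4))
for b,c,n in blobs(rng(q,5,16,150,90)): print("orange",c.round(1),n,np.median(W[b],0).round(4))
q,d=camera("top");W=cloud("top",d)
for b,c,n in blobs(rng(q,105,125,120,50)): print("blue",c.round(1),n,np.median(W[b],0).round(4))
```

```text
False 6.4667 [0.6165 0.0928 0.1325] [-12.3  -1.8   7.9]
9.5667 [0.6172 0.0934 0.1325] [-1.   1.   5.1] 42.534347735345364 [0.478 0.878 0.002]
green [456.3  52. ] 1604 [0.7609 0.7227 0.068 ]
green [221.2 233.1] 980 [ 0.5783 -0.0777  0.068 ]
orange [454.9  61.1] 1726 [0.7661 0.7454 0.0198]
orange [224.7 250. ] 385 [ 0.592  -0.0825  0.0213]
orange [264.3 250.6] 78 [ 0.6472 -0.0555  0.0384]
```

View pics/scene2.png

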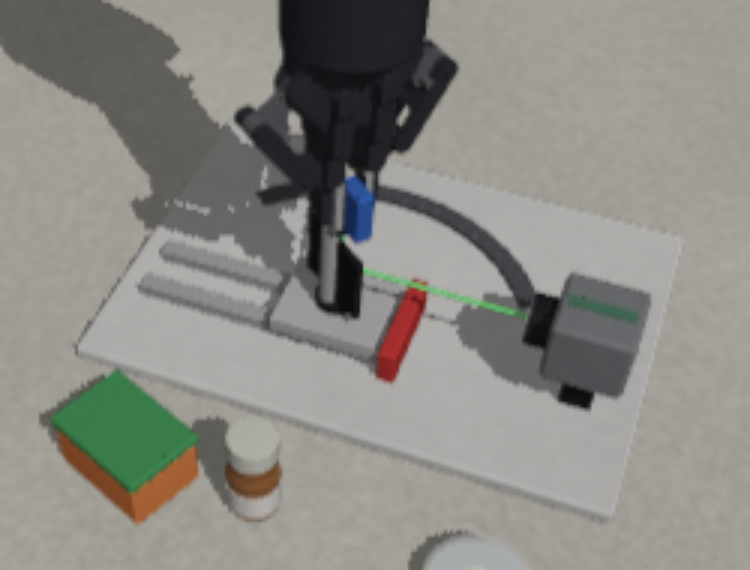

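The scene view shows the carriage touching the red stop at about (310,200), and the gripper covering the mark and the spot. Knob travel was only 0.2 mm under 12 N, so the carriage is home. I'll back off to angles where the spot is visible, to calibrate tool angle against spot angle.

Run:
```python
from h import *
p=np.array([.6168,.0929,.132]); ax=np.array([.6157,.0926])
for k,t in enumerate((50,40,30)):
    movep(p,R(np.radians(t))); sleep(.2)
    s=sense();y=np.array(s["tcp_rot"])[:,1]; print(t,"tool",np.degrees(np.arctan2(y[1],y[0])).round(2),s["time_s"])
    for cam in("scene","top"):
        q,d=camera(cam);W=cloud(cam,d)
        if cam=="scene" and t==30: cv2.imwrite("pics/scene3.png",cv2.resize(q[90:280,180:430,::-1],None,fx=3,fy=3))
        for b,c,n in blobs(rng(q,45,75,110,90),3):
            r=ray(cam,c,.068); v=r[:2]-ax
            if n<300: print(cam,"green",c.round(1),n,r.round(4),np.median(W[b],0).round(4),"ang",np.degrees(np.arctan2(v[1],v[0])).round(1),np.hypot(*v).round(4))
```

```text
50 tool 49.41 10.1583
scene green [322.3 140.3] 9 [0.6169 0.219  0.068 ] [0.6176 0.2187 0.0705] ang 89.5 0.1264
scene green [317.5 146.5] 4 [0.617 0.197 0.068] [0.6181 0.1943 0.0704] ang 89.3 0.1044
scene green [310.8 154.7] 13 [0.6167 0.1684 0.068 ] [0.6174 0.1694 0.0689] ang 89.3 0.0758
scene green [296. 173.] 3 [0.6163 0.1087 0.068 ] [0.6173 0.107  0.0699] ang 87.8 0.0161
scene green [320.2 185.2] 4 [0.6696 0.1037 0.068 ] [0.6685 0.1026 0.069 ] ang 11.6 0.055
scene green [345.9 192.6] 15 [0.7175 0.1111 0.068 ] [0.7182 0.1098 0.0694] ang 10.3 0.1034
top green [200.5 143.4] 11 [0.7204 0.1087 0.068 ] [0.7211 0.109  0.0676] ang 8.7 0.1059
40 tool 39.42 10.725
scene green [340.7 149. ] 9 [0.66   0.2141 0.068 ] [0.6608 0.2107 0.0714] ang 70.0 0.1293
scene green [324.1 158.8] 14 [0.6443 0.1712 0.068 ] [0.6447 0.1735 0.0689] ang 70.0 0.0837
scene green [321.3 185.7] 3 [0.6718 0.1038 0.068 ] [0.6721 0.1027 0.069 ] ang 11.2 0.0572
scene green [345.9 192.6] 15 [0.7175 0.1111 0.068 ] [0.7181 0.1102 0.069 ] ang 10.3 0.1034
top green [200.5 143. ] 10 [0.721  0.1088 0.068 ] [0.7209 0.1087 0.0686] ang 8.7 0.1065
30 tool 29.42 11.2917
scene green [354.1 162.1] 8 [0.6982 0.1927 0.068 ] [0.699  0.1898 0.0707] ang 50.5 0.1297
scene green [336.4 166.7] 17 [0.6743 0.1634 0.068 ] [0.6737 0.1656 0.0681] ang 50.4 0.0919
scene green [295.7 177.7] 7 [0.6218 0.0976 0.068 ] [0.6211 0.0984 0.0681] ang 38.9 0.0079
scene green [345.9 192.6] 15 [0.7175 0.1111 0.068 ] [0.7187 0.1099 0.0698] ang 10.3 0.1034
top green [200.5 142.5] 8 [0.7218 0.1088 0.068 ] [0.7219 0.1092 0.0679] ang 8.7 0.1073
```

View pics/scene3.png

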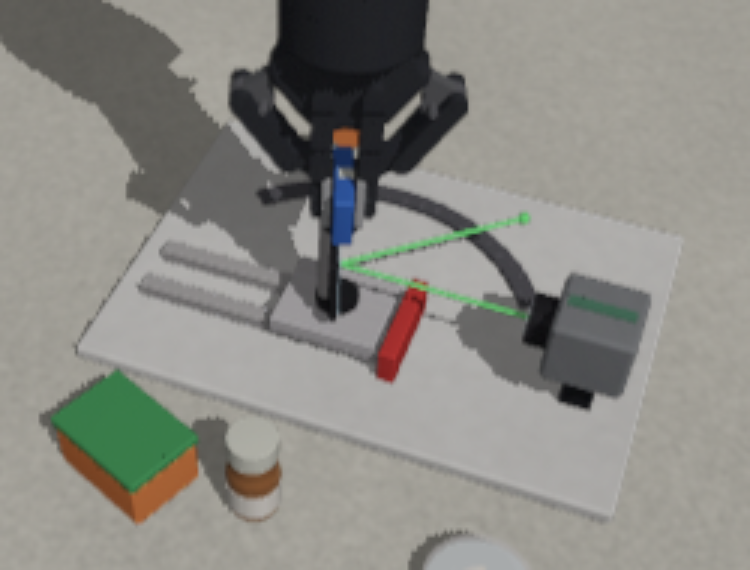

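The scene view shows the spot at (354,162), and the holder's orange edge is visible between the fingers, unmoved. The spot angle follows 2×cmd − 10°, and the mark is at 114.9°, so I'll command 62.5°.

Run:
```python
from h import *
p=np.array([.6172,.093,.132])
for t in (38,46,54,60,62.5): movep(p,R(np.radians(t)))
sleep(.8)
s=sense();y=np.array(s["tcp_rot"])[:,1]; print("tool",np.degrees(np.arctan2(y[1],y[0])).round(2),s["time_s"],np.round(s["position"],4),np.round(s["wrist_force"],1),s["gripper_force"],s["finger_gap"])
print(finish_job())
```

```text
tool 61.92 13.4417 [0.6173 0.0934 0.1325] [-2.   0.8  7.2] 42.774613592773676 0.011140385898649605
the job is handed in; nothing more can be done
None
```

I pushed the carriage home against the red stop, turned the mirror to put the beam's spot on the orange mark, and handed the job in at 13.4 s still gripping the knob; the gripper hid the spot at the end, so its final place is calculated (about 1° or 2 mm from the mark's centre), not seen.

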